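# Show the notched copper plate under the bench loupe

### The arm

A 6-joint arm with a two-finger parallel gripper is mounted at the origin on the work surface. World frame = base frame: x ahead of the robot, y to its left, z up, the work surface at z = 0. Lengths are in mm, angles in rad, forces in N, time in s.
With the tool pointing down it reaches from about 350 to 925 mm from the base axis. Payload 6.4 kg.
Tool frame: the origin (TCP) lies at the very end of the fingers, on their centre line; the grasp point (between the pads) lies 19 mm behind it (r.grip_depth is the distance from the TCP to the grasp point, in mm); z points along the fingers, y is the direction in which the jaws open and shut (so a half turn about z gives the same grasp; the last joint's range is limited). The gripper opens to 94 mm and grips with 3 to 60 N. Pads are 16 mm wide; open, the fingers measure 119 mm over their backs; the gripper's body (75 mm by 177 mm) begins 78 mm behind the grasp point.
Start: joints at [0.951, 0.245, 1.558, -0, 1.339, -0.174], TCP at [280.266, 586.485, 180.655] pointing down, gripper open.
Joint ranges: [-3.13, 3.13], [-1.02, 2.26], [0.13, 2.54], [-0.95, 4.09], [0.21, 2.88], [-2.74, 2.74]. Speed limits (rad/s): [2.57, 2.57, 3.14, 3.14, 3.14, 3.14].

### API

Orientations are given as a unit quaternion [x, y, z, w].
In Python, from rig import r gives the robot as it stands.
- The arm moves only by the tool drive_tool, never from a script. Its argument "targets" is one flat list of numbers, 7 for each row, row after row: the shift along the tool's x, y, z in cm, then the turn, a rotation vector about the tool's x, y, z in rad, then the closure, from 0 (fully open) to 1 (shut). A call has 1 to 12 rows; each row shifts and turns the commanded pose from where the row before left it, along the tool's axes as they then stand; what a row does not reach is not made up. A row lasts 1/8 s, in which the tool goes at most 62.5 mm and 10.7 degrees, less where a joint would pass 70% of its speed; a pose out of reach is approached as far as the arm can. A call with a gripper value outside its range is refused whole. The fingers move at their own pace and stop on an object; "force" is the grip in N (left out, the last holds). Time passes only in rows, so rows that do not move let the fingers close. It gives the time, the measured TCP pose, the force and the opening at its end, in the units of the state.
- r.get_state(): the state, without advancing time (a new reading comes with each control period).
- r.get_image(name): name is "scene" or "side" or "wrist"; returns a dict with "color" (384x512x3 uint8, red, green, blue), "range_z" (384x512 float32, mm along the optical axis (not along the pixel's ray), 0 where there is no reading), "fx", "fy", "cx", "cy" (pixels), "k1" (the pictures are not rectified: a ray, as slopes to the right and down, at radius r is drawn at 1 + k1 r^2 times it, then the intrinsics apply), "rvec" (rotation vector, rad) and "tvec" (3), from world to camera coordinates, as OpenCV has them; the wrist camera has in their place "T_tool_cam" (4x4, takes a point from camera to tool coordinates, whose origin is the TCP and whose axes are the flange's). Camera axes: x right, y down, z forward; pixel columns grow to the right and rows downward; lengths in mm; the calibration is good to about 2 mm. A picture is of the moment at which its call begins: read the wrist's pose just before it.
- r.hand_in(): hands the job in, once; it reports no verdict.
Trained networks look in the newest picture that a camera, given by its name, has taken for a name from the list of things; names that differ only in an ending like _2 or _b are one class to them, and where a whole thing is asked for, a point or a joint stands for the part that bears it (a point fixed in the world has none). Each returns a list of dicts, best first, with "conf" (0 to 1); they miss things now and then, are a little off and sometimes report something else, mostly with a low value. They report only what shows in the picture. A call takes as long as a camera call. They do not tell look-alikes from the thing itself.
- r.masks_of(thing, camera): "region" (384x512 bool, what is visible of it).
- r.spot_point(thing, camera): "at" ([x, y, z] in mm, in the coordinates of the camera as it stood for that picture, good to about 4 mm: a listed point, or the origin of a listed thing).
The state is a dict: "t": time; "joints": joint angles; "joint_velocities": joint speeds; "effort": joint torques, N m; "tcp_pos": TCP position; "tool_rot": TCP orientation; "contact_force": force on the tool from outside, world axes, zero at the start; "torque": the same for the moment, N m; "gripper_width": finger opening in mm.
Only numpy, scipy, OpenCV 4.12 (cv2) and the standard library are available. Lean on these libraries where they do the work, as an engineer would, in place of code of your own. Each camera call takes 0.05 s, during which the arm holds its last target. There are 200 camera calls.

### The job

Fold the red cover up until it stands upright, and leave it standing there. Then pick up the copper plate from the block by its plain half, and hold it level and still with the label facing up, the frosted label over the brass spot on the loupe's foot at the loupe's reading height, and its notched (frosted) end pointing straight at the loupe's pillar. Finish while still holding the plate there; leave the goblet behind the cover, the small brass weight on the block and the steel doming block undisturbed.

Things in the scene. Friction and masses are not known exactly. Their poses are not given: they have to be found in the camera images.
- case: Wooden block fixed to the bench, 225 mm deep (x) by 250 wide (y). Origin on the bench (z = 0) under it. Flat top (light wood) at 50 mm height, from x = -100 to +60; behind that, to x = 125, a lower step (26 mm) carries the cover's hinge. x points from the front to the hinge side, roughly away from the robot.
- cover (a joint): Angle of the red cover about its hinge, rad: 0 is upright, negative leans forward over the block, positive leans back away from it; stops at -1.05 and +0.6. Starts half raised (-0.97 to -0.62), leaning over the block. The hinge is stiff (about 0.2 N m): the cover stays where it is left.
- cover_hinge (a point): Middle of the hinge line, at block x = 110 mm, height 38 mm; the line runs along the block's y.
- cover_bar (a point): Middle of the steel bar handle along the cover's free edge: a round bar 10 mm thick, 90 mm long parallel to the hinge line, 90 mm from it, in the plane of the cover. The red panel is 180 mm wide, 8 mm thick and ends 57 mm from the hinge; between it and the bar is an open gap of 28 mm (76 mm wide between two side arms) that a finger can enter. The bar can turn between two fingers.
- plate: Loose copper plate lying label up on the block, 100 mm long (x) by 36 wide (y) by 6 thick, about 0.18 kg, at any yaw. Origin at the centre of its underside. One corner, at +x and -y, has a 12 mm square notch; the label is the slightly paler, frosted 32 mm at that +x end, on the top face (+z); the other end has both corners whole.
- plate_label (a point): Middle of the frosted label, on the top face, 34 mm from the plate's centre towards the notched end.
- plate_tail (a point): Middle of the plain end, 50 mm from the plate's centre away from the notch, at half thickness.
- loupe: Bench loupe fixed to the bench: a dark foot 170 (x) by 90 mm, 12 high, thin pillar at x = +26 mm, a 77 mm black-rimmed lens at the top, centre 205 mm high above the origin, sloping and looking forward and down; 235 mm high in all. Origin on the bench; x points from the reading spot to the pillar, so the plate's x axis must be along the loupe's x axis. The foot reaches from x = -130 to +40 and has a round 28 mm brass spot at x = -75.
- loupe_focus (a point): Reading point: 130 mm above the bench straight over the brass spot (loupe x = -75 mm). The middle of the frosted label belongs here.
- goblet: Bystander: metal goblet, 85 mm high, 68 wide, standing behind the cover; origin at its foot's centre.
- weight: Bystander: small brass cylinder, 22 mm wide and high, standing on a front corner of the block; origin under its centre.
- doming: Bystander: steel doming block, 60 mm cube, between block and loupe towards the far side; origin under its centre. Elsewhere on the bench lie a plain copper strip without a notch, a bowl, a hammer and a jar, all out of the way.
Not all that is in view belongs to the job. Leave any green look-alike of the loupe alone. Leave any black look-alike of the plate alone.

How it is judged:
By the outcome, as a careful person would: the job done as asked, in the order asked, and still so for the second after the job is handed in, while the arm keeps its last pose, push and grip.
It also fails if it takes over 58 s, if anything falls off the work surface, if the arm or the gripper's body presses on something with over 40 N, if the wrist force passes 120 N, or if a joint passes its speed limit or range.

## Working session

There is one attempt and no reset: what is moved stays moved. The work goes in short steps, Python scripts to look and compute and a tool call to move; the robot and the scene stay as the last step left them, time stands still between calls to the robot, and variables do not carry over. Pictures are saved under pics/ and viewed, about 8 in all and at most 12, crops included, and the job is handed in when it is done.

Besides the shell and the picture viewer there is one more tool, called after "Call:" by a JSON object that holds its "fn" and its "kwargs". drive_tool: Moves the arm, as the interface text tells. Its arguments: {"type":"object","properties":{"targets":{"type":"array","items":{"type":"number"}},"force":{"type":"number"}},"required":["targets"]}

```bash
mkdir -p pics; ls
cat > h.py <<'E'
import numpy as np, cv2
from scipy.spatial.transform import Rotation as R
from rig import r
def cam(n):
    s=r.get_state(); im=r.get_image(n)
    if n=='wrist':
        T=np.eye(4); T[:3,:3]=R.from_quat(s['tool_rot']).as_matrix(); T[:3,3]=s['tcp_pos']
        T=T@np.array(im['T_tool_cam'])
    else:
        W=np.eye(4); W[:3,:3]=cv2.Rodrigues(np.array(im['rvec'],float))[0]; W[:3,3]=np.ravel(im['tvec']); T=np.linalg.inv(W)
    im['T']=T; return im
def tw(im,p): return im['T'][:3,:3]@np.asarray(p)+im['T'][:3,3]
def cloud(im):
    K=np.array([[im['fx'],0,im['cx']],[0,im['fy'],im['cy']],[0,0,1.]])
    v,u=np.mgrid[:384,:512]; p=np.stack([u,v],-1).reshape(-1,1,2).astype(float)
    q=cv2.undistortPoints(p,K,np.array([im['k1'],0,0,0,0.])).reshape(384,512,2)
    z=im['range_z'].astype(float); P=np.dstack([q*z[...,None],z])
    P=P@im['T'][:3,:3].T+im['T'][:3,3]; P[z<=0]=np.nan; return P
def px(im,p):
    W=np.linalg.inv(im['T']); c=W[:3,:3]@np.asarray(p)+W[:3,3]; a=c[:2]/c[2]; a=a*(1+im['k1']*(a@a))
    return np.array([a[0]*im['fx']+im['cx'],a[1]*im['fy']+im['cy']])
def save(im,n,box=None,s=1):
    c=im['color'][...,::-1]
    if box: c=c[box[1]:box[3],box[0]:box[2]]
    cv2.imwrite('pics/'+n,cv2.resize(c,None,fx=s,fy=s,interpolation=cv2.INTER_CUBIC))
E
cat > a.py <<'E'
from h import *
np.set_printoptions(precision=1,suppress=True)
for n in ['scene','side']:
    im=cam(n); save(im,n+'0.png',s=1.5)
    for t in ['case','cover_hinge','cover_bar','plate','plate_label','plate_tail','loupe','loupe_focus','goblet','weight','doming']:
        print(n,t,[(round(d['conf'],2),tw(im,d['at']),px(im,tw(im,d['at'])).round()) for d in r.spot_point(t,n)][:4])
print(r.get_state())
E
python3 a.py
```

```text
pics
scene case [(0.79, array([ 591.1, -177.9,    0.1]), array([191., 277.]))]
scene cover_hinge [(0.92, array([ 696.1, -164.3,   40.1]), array([229., 295.]))]
scene cover_bar [(0.92, array([ 632.5, -171.4,  105.1]), array([201., 270.]))]
scene plate [(0.93, array([ 587.9, -160.8,   51. ]), array([192., 263.])), (0.68, array([558.3,  57.7,   0.1]), array([243., 198.])), (0.38, array([ 697.5, -166.8,   40.6]), array([229., 297.]))]
scene plate_label [(0.96, array([523.5,  52.8,  -0.7]), array([231., 192.])), (0.65, array([ 566. , -128. ,   58.4]), array([194., 245.]))]
scene plate_tail [(0.98, array([ 613.7, -202.8,   52.3]), array([188., 284.])), (0.63, array([506.2, -71.5,  51. ]), array([191., 214.])), (0.62, array([610. ,  55.6,   3. ]), array([259., 209.]))]
scene loupe [(0.98, array([541.5, 227.3,   1.3]), array([277., 151.])), (0.93, array([392.7, -24.2,  -2.5]), array([173., 186.]))]
scene loupe_focus [(0.67, array([462.5, 235.2, 129.1]), array([256., 104.])), (0.57, array([319.3, -20.7, 132.8]), array([143., 140.])), (0.27, array([542.8, 228.9,  -3. ]), array([277., 152.]))]

[... 973 characters left out ...]
233., 184.]))]
side loupe_focus []
side goblet [(0.76, array([ 767.4, -160.6,   -2.9]), array([370., 244.]))]
side weight [(0.44, array([508.6, -69.5,  48.8]), array([259., 232.]))]
side doming [(0.7, array([749.6,  -4.7,  -1.9]), array([333., 211.])), (0.43, array([ 616.8, -198.1,   50.8]), array([324., 252.]))]
{'t': 1.2, 'joints': array([ 1. ,  0.2,  1.6,  0. ,  1.3, -0.2]), 'joint_velocities': array([ 0., -0.,  0.,  0.,  0., -0.]), 'effort': array([  0. , -41.6, -31.5,   0.1,   0. ,  -0. ]), 'tcp_pos': array([280.3, 586.5, 180.6]), 'tool_rot': array([ 0.2,  1. , -0. , -0. ]), 'contact_force': array([ 0.7, -1.3,  0.6]), 'torque': array([ 0., -0.,  0.]), 'gripper_width': 93.96899777764646}
```

View pics/scene0.png

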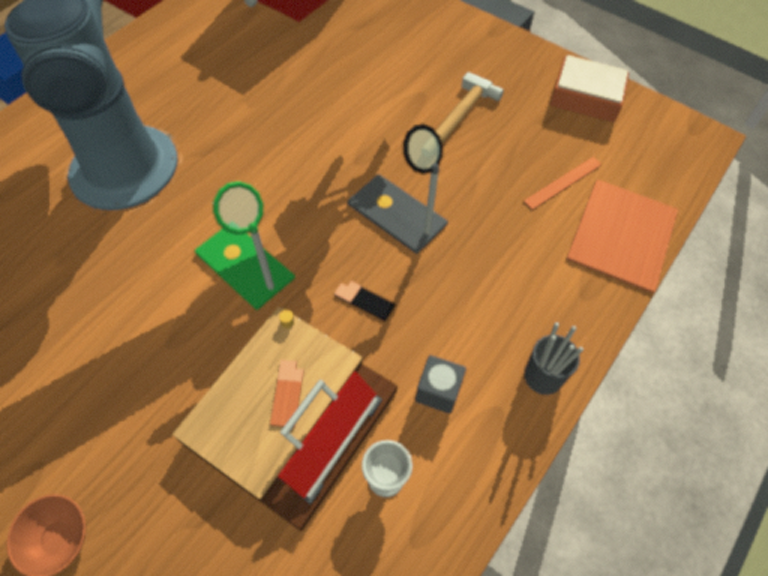

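View pics/side0.png

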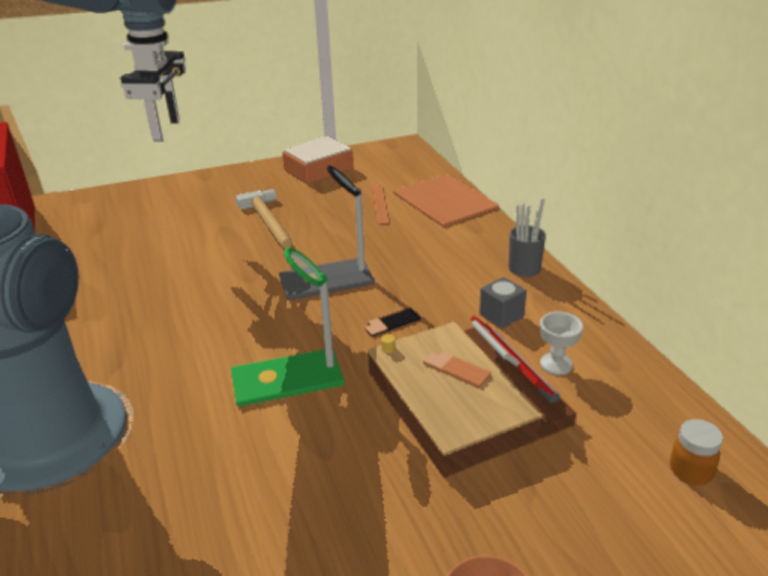

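Plate candidates in scene pixels: the copper plate on the block (192,263), the black look-alike (243,198) and the plain strip (~375,122). I choose the one on the block. Loupe candidates: black rim (277,151), which I choose, and green (173,186). Next I'll fit the geometry and take a close crop.

```bash
cat > b.py <<'E'
from h import *
np.set_printoptions(precision=3,suppress=True)
def rect(P,nm):
    q=P[:,:2].astype(np.float32); c,(w,h),a=cv2.minAreaRect(q); b=cv2.boxPoints(((c),(w,h),a))
    e=max([b[1]-b[0],b[2]-b[1]],key=np.linalg.norm); print(nm,'c',np.array(c),'wh',w,h,'long yaw',np.degrees(np.arctan2(e[1],e[0])),'n',len(q))
for n in ['scene','side']:
    im=cam(n); C=cloud(im)
    er=lambda m: cv2.erode(m.astype(np.uint8),np.ones((3,3)))>0
    def get(t,near):
        out=[]
        for d in r.masks_of(t,n):
            m=d['region']; P=C[m]; P=P[~np.isnan(P[:,0])]
            if len(P): out.append((np.linalg.norm(np.median(P,0)[:2]-near),m))
        return min(out,key=lambda x:x[0])[1] if out else None
    print(n)
    m=get('plate',[588,-160]); P=C[m]; P=P[(P[:,2]>48)&(P[:,2]<66)]; print('plate z',np.median(P[:,2])); rect(P,'plate')
    m=get('loupe',[530,228])
    if m is not None:
        P=C[m]; P=P[(P[:,2]>6)&(P[:,2]<18)]; rect(P,'foot'); Q=C[m]; Q=Q[Q[:,2]>160]; print('lens',Q.min(0),Q.max(0))
        hsv=cv2.cvtColor(im['color'],cv2.COLOR_RGB2HSV)
        y=(hsv[...,0]>15)&(hsv[...,0]<35)&(hsv[...,1]>110)&(np.abs(C[...,2]-12)<8)&(np.hypot(C[...,0]-465,C[...,1]-232)<40)
        print('spot',y.sum(),C[y].mean(0) if y.any() else '')
    c=im['color'].astype(int); G=(C[...,0]>600)&(C[...,0]<730)&(C[...,1]>-290)&(C[...,1]<-50)
    red=er((c[...,0]>90)&(c[...,1]<50)&(c[...,2]<50)&G); P=C[red]; P=P[(P[:,2]>42)]
    mu=P.mean(0); nv=np.linalg.svd(P-mu)[2][2]; nv*=np.sign(nv[2]); print('panel n',len(P),mu,nv,'lean from upright',np.arctan2(nv[2],np.hypot(*nv[:2])),'yaw',np.degrees(np.arctan2(nv[1],nv[0])))
    m=get('case',[590,-180]); P=C[m]; P=P[np.abs(P[:,2]-50)<3.5]; rect(P,'top')
    if n=='scene': save(im,'crop.png',[110,190,290,340],4)
s=r.get_state();print(s['tool_rot'],s['tcp_pos'])
E
python3 b.py
```

```text
scene
plate z 55.25584348307706
plate c [ 585.782 -159.769] wh 37.88764190673828 101.58369445800781 long yaw -56.80803 n 658
foot c [496.496 230.674] wh 91.53507232666016 170.86651611328125 long yaw -3.255613 n 1540
lens [514.874 189.343 160.911] [573.557 263.837 233.584]
spot 74 [464.752 234.204  10.925]
panel n 1390 [ 675.265 -174.548   64.42 ] [0.722 0.053 0.69 ] lean from upright 0.7616286573045769 yaw 4.193659455341628
top c [ 589.903 -175.256] wh 210.63983154296875 250.9736328125 long yaw -85.59054 n 6830
side
plate z 55.78495433051131
plate c [ 584.874 -159.478] wh 40.08285903930664 100.65738677978516 long yaw -57.261852 n 488
foot c [494.727 228.682] wh 95.34095001220703 168.90463256835938 long yaw -3.2198713 n 810
lens [512.503 188.663 160.557] [573.274 261.952 234.358]
spot 0 
panel n 58 [ 665.017 -246.466   76.299] [0.757 0.06  0.65 ] lean from upright 0.7081003860493054 yaw 4.5051208327112295
top c [ 587.963 -176.123] wh 208.79344177246094 254.86019897460938 long yaw -85.66501 n 4738
[0.221 0.975 0.    0.   ] [280.267 586.5   180.664]
```

View pics/crop.png

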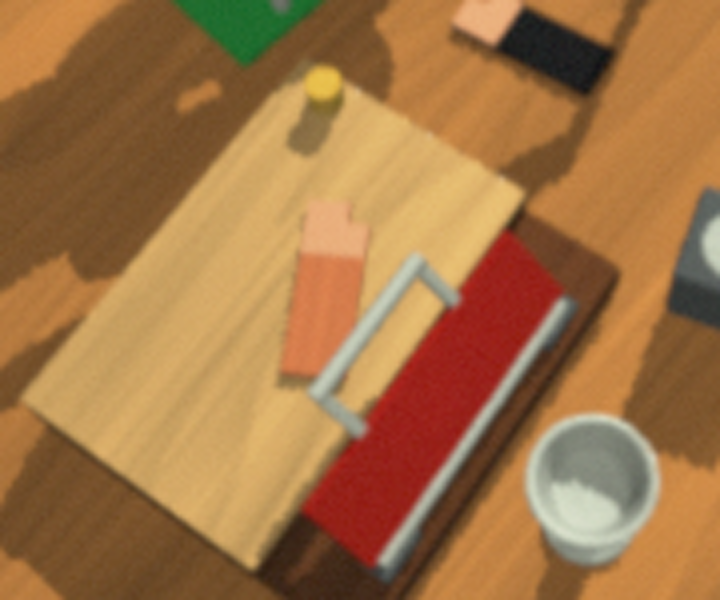

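The crop shows the copper plate with its frosted end at crop (335,225) and its notch at (360,210). The black-bodied look-alike is off the block at (530,45). The cover angle is about -0.76 and the case yaw 4.4°.

```bash
cat > go.py <<'E'
from h import *
np.set_printoptions(precision=3,suppress=True)
def go(p,z,y):
    s=r.get_state(); A=R.from_quat(s['tool_rot']); z=np.array(z,float); z/=np.linalg.norm(z); y=np.array(y,float); y-=z*(y@z); y/=np.linalg.norm(y)
    B=R.from_matrix(np.c_[np.cross(y,z),y,z])
    print('now',np.array(s['tcp_pos']),'w',s['gripper_width'],'F',np.array(s['contact_force']),'t',s['t'])
    d=np.array(p)-s['tcp_pos']; print('shift first, cm',A.inv().apply(d)/10,'turn',(A.inv()*B).as_rotvec(),'shift if after turn',B.inv().apply(d)/10); return B
E
cat > c.py <<'E'
from go import *
z=[.688,.053,-.724];y=[.722,.055,.69]
go([590,-174,330],z,y)
E
python3 c.py
```

```text
now [280.267 586.5   180.664] w 94.20912323686191 F [0.742 0.372 0.474] t 1.6
shift first, cm [-60.735 -55.265 -14.934] turn [-0.689 -0.398  0.996] shift if after turn [-78.187  28.478   6.466]
```

Call:
{"fn": "drive_tool", "kwargs": {"targets": [0,0,-5,0,0,0,0.6,0,0,-5,0,0,0,0.6,0,0,-5,0,0,0,0.6,-3.8,-3.45,0,0,0,0,0.6,-3.8,-3.45,0,0,0,0,0.6,-3.8,-3.45,0,0,0,0,0.6,-3.8,-3.45,0,0,0,0,0.6,-3.8,-3.45,0,0,0,0,0.6,-3.8,-3.45,0,0,0,0,0.6,-3.8,-3.45,0,0,0,0,0.6,-3.8,-3.45,0,0,0,0,0.6,-3.8,-3.45,0,0,0,0,0.6]}}

```text
t: 3.1
tcp_pos: [455.3, 157.3, 330.9]
tool_rot: [0.221, 0.975, 0.0, 0.0]
contact_force: [0.0, 1.0, -0.8]
gripper_width: 37.9
```

Call:
{"fn": "drive_tool", "kwargs": {"targets": [-3.8,-3.45,0,0,0,0,0.6,-3.8,-3.45,0,0,0,0,0.6,-3.8,-3.45,0,0,0,0,0.6,-3.8,-3.45,0,0,0,0,0.6,-3.8,-3.45,0,0,0,0,0.6,-3.8,-3.45,0,0,0,0,0.6,-3.8,-3.45,0,0,0,0,0.6]}}

```text
t: 3.98
tcp_pos: [591.3, -175.4, 330.8]
tool_rot: [0.221, 0.975, 0.0, 0.0]
contact_force: [-0.3, 0.1, 0.3]
gripper_width: 37.6
```

```bash
python3 c.py
```

```text
now [ 591.278 -175.4    330.751] w 37.62017057363801 F [-0.314  0.075  0.291] t 3.975
shift first, cm [0.176 0.071 0.075] turn [-0.689 -0.398  0.996] shift if after turn [ 0.149 -0.136 -0.026]
```

Call:
{"fn": "drive_tool", "kwargs": {"targets": [0,0,0,-0.0766,-0.0442,0.1107,0.6,0,0,0,-0.0766,-0.0442,0.1107,0.6,0,0,0,-0.0766,-0.0442,0.1107,0.6,0,0,0,-0.0766,-0.0442,0.1107,0.6,0,0,0,-0.0766,-0.0442,0.1107,0.6,0,0,0,-0.0766,-0.0442,0.1107,0.6,0,0,0,-0.0766,-0.0442,0.1107,0.6,0,0,0,-0.0766,-0.0442,0.1107,0.6,0,0,0,-0.0766,-0.0442,0.1107,0.6,0,0,0,0,0,0,0.6]}}

```text
t: 5.22
tcp_pos: [589.8, -173.1, 329.5]
tool_rot: [0.631, 0.681, 0.272, 0.251]
contact_force: [-0.5, -1.4, 0.8]
gripper_width: 37.5
```

```bash
cat > c2.py <<'E'
from go import *
im=cam('wrist'); save(im,'w1.png')
for t in ['cover_bar','cover_hinge','goblet']: print(t,[(round(d['conf'],2),tw(im,d['at'])) for d in r.spot_point(t,'wrist')])
z=[.688,.053,-.724];y=[.722,.055,.69]
go([590,-174,147],z,y)
E
python3 c2.py
```

```text
cover_bar [(0.95, array([ 633.045, -171.778,  101.392]))]
cover_hinge [(0.85, array([ 696.013, -167.003,   40.135]))]
goblet [(0.69, array([ 768.181, -158.745,   -0.582]))]
now [ 591.344 -174.07   331.619] w 37.41563425168281 F [-0.448  1.276 -0.597] t 5.425
shift first, cm [  0.026 -12.836  13.271] turn [0.    0.    0.001] shift if after turn [  0.009 -12.834  13.272]
```

View pics/w1.png

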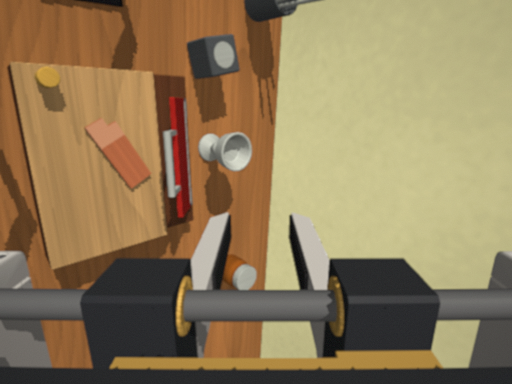

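Call:
{"fn": "drive_tool", "kwargs": {"targets": [0,-3.2,3.3,0,0,0,0.6,0,-3.2,3.3,0,0,0,0.6,0,-3.2,3.3,0,0,0,0.6,0,-3.2,3.3,0,0,0,0.6,0,0,2.6,0,0,0,0.6,0,0,2.6,0,0,0,0.6,0,0,2.6,0,0,0,0.6,0,0,0,0,0,0,0.6]}}

```text
t: 6.42
tcp_pos: [643.3, -168.9, 88.9]
tool_rot: [0.631, 0.682, 0.273, 0.251]
contact_force: [0.4, -0.4, -0.6]
gripper_width: 37.8
```

```bash
cat > c3.py <<'E'
from go import *
z=np.array([.688,.053,-.724]);y=[.722,.055,.69]
go(np.array([632.5,-172,102.5])+19*z,z,y)
E
python3 c3.py
```

```text
now [ 643.297 -168.948   88.895] w 37.78500165671962 F [ 0.379 -0.4   -0.618] t 6.425
shift first, cm [-0.222  0.143  0.156] turn [-0.002 -0.003 -0.   ] shift if after turn [-0.221  0.143  0.157]
```

Call:
{"fn": "drive_tool", "kwargs": {"targets": [0,0.1,0.1,0,0,0,1,0,0,0,0,0,0,1,0,0,0,0,0,0,1,0,0,0,0,0,0,1,0,0,0,0,0,0,1], "force": 20}}

```text
t: 7.05
tcp_pos: [644.2, -169.5, 90.5]
tool_rot: [0.631, 0.681, 0.273, 0.252]
contact_force: [0.3, 0.3, 1.1]
gripper_width: 0.2
```

```bash
cat > c4.py <<'E'
from go import *
s=r.get_state();Rm=R.from_quat(s['tool_rot']).as_matrix()
g=s['tcp_pos']-19*Rm[:,2]; h=np.array([695,-166,38.]); c=np.array([.997,.077,0])
print('g',g,'F',s['contact_force'],'w',s['gripper_width'],'t',s['t'])
v=g-h; a=np.arctan2(v@c,v[2]); print('angle',a,'rad',np.hypot(v@c,v[2]),'toolangle',np.arctan2(-Rm[:,2]@c,-Rm[2,2]), Rm)
E
python3 c4.py
```

```text
g [ 631.169 -170.516  104.248] F [0.283 0.308 1.08 ] w 0.24393558602735183 t 7.05
angle -0.7680394300520152 rad 92.10461474405116 toolangle -0.7615282221959832 [[-0.076  0.722  0.688]
 [ 0.997  0.054  0.053]
 [ 0.001  0.69  -0.724]]
```

```bash
cat > d.py <<'E'
from go import *
for n,b in [('scene',[140,200,260,320]),('side',[270,170,390,290])]:
    im=cam(n); C=cloud(im)
    c=cv2.resize(im['color'][b[1]:b[3],b[0]:b[2]][...,::-1],(390,390),interpolation=cv2.INTER_CUBIC)
    globals()[n]=c
    print(n,[(t,round(d['conf'],2),tw(im,d['at'])) for t in ['cover_bar','cover_hinge'] for d in r.spot_point(t,n)])
    s=r.get_state(); print('tcp px',px(im,s['tcp_pos']))
cv2.imwrite('pics/d1.png',np.hstack([scene,side]))
E
python3 d.py
```

```text
scene [('cover_bar', 0.68, array([ 630.967, -169.611,  104.947])), ('cover_hinge', 0.9, array([ 695.477, -167.798,   44.465]))]
tcp px [206.98  275.301]
side [('cover_hinge', 0.74, array([ 690.709, -165.611,   35.891])), ('cover_hinge', 0.6, array([509.363, -70.439,  49.091]))]
tcp px [329.711 227.965]
```

View pics/d1.png

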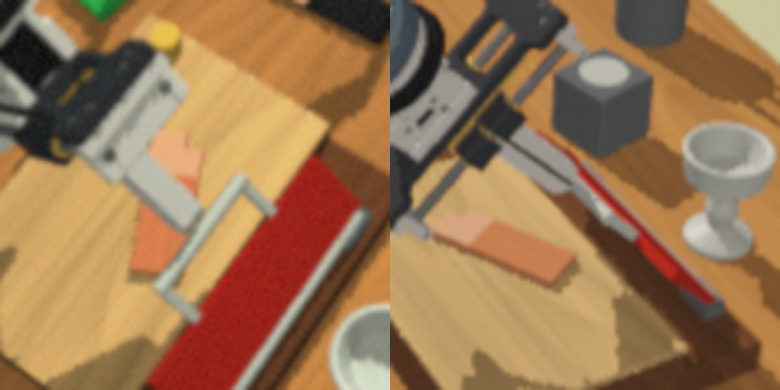

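```bash
cat > d2.py <<'E'
from go import *
for n in ['scene','side']:
    im=cam(n); C=cloud(im); s=r.get_state(); A=R.from_quat(s['tool_rot']).as_matrix()
    L=(C-s['tcp_pos'])@A
    print(n)
    for z in range(-70,45,5):
        m=(np.abs(L[...,2]-z)<2.5)&(np.abs(L[...,0])<25)&(np.abs(L[...,1])<40)
        P=L[m]
        if len(P): print(z,m.sum(),'x',np.percentile(P[:,0],[5,95]),'y',np.percentile(P[:,1],[5,50,95]),'rgb',im['color'][m].mean(0).round())
E
python3 d2.py
```

```text
scene
-70 28 x [-10.346   8.128] y [-0.095 11.231 13.119] rgb [181. 177. 160.]
-65 27 x [-10.17    7.555] y [-7.154 11.371 12.718] rgb [180. 175. 158.]
-60 31 x [-10.537   7.78 ] y [-6.525 10.964 12.974] rgb [181. 176. 158.]
-55 27 x [-10.37    6.654] y [-5.723 11.159 13.458] rgb [175. 170. 155.]
-50 29 x [-10.325   7.944] y [-9.187 11.01  12.714] rgb [181. 173. 156.]
-45 28 x [-10.457   7.596] y [-6.075 11.221 13.295] rgb [176. 169. 152.]
-40 26 x [-10.334   7.015] y [-8.239 11.245 13.558] rgb [178. 172. 155.]
-35 23 x [-10.387   7.525] y [-4.385 10.969 12.771] rgb [166. 161. 145.]
-30 14 x [-10.112   8.28 ] y [-5.451  6.977  8.865] rgb [148. 138. 120.]
-25 8 x [-11.953  15.708] y [-1.205  3.187  4.445] rgb [151. 136. 115.]
-20 80 x [-22.278  22.207] y [-0.959  2.911  6.308] rgb [179. 178. 157.]
-15 41 x [-23.339  23.357] y [2.523 4.382 6.3  ] rgb [167. 164. 142.]
-10 1 x [-2.873 -2.873] y [2.496 2.496 2.496] rgb [173. 155. 119.]
10 2 x [-18.457  -6.353] y [-38.274 -37.861 -37.448] rgb [178. 146. 104.]
15 56 x [-22.124  21.108] y [-37.896   1.409   5.156] rgb [169.  61.  41.]
20 112
[... 1073 characters left out ...]
[-2.173  0.282  1.752] rgb [132. 131. 122.]
-20 25 x [-23.422  -6.682] y [-3.231  1.305  4.661] rgb [144. 137. 128.]
5 1 x [-17.096 -17.096] y [-38.938 -38.938 -38.938] rgb [198. 148.  97.]
10 3 x [-21.566 -14.554] y [-39.419 -39.354  -0.362] rgb [187. 109.  75.]
15 26 x [-18.23   22.484] y [-39.667   1.853   3.568] rgb [185. 110.  86.]
20 47 x [-20.932  22.015] y [-38.938 -35.728   4.49 ] rgb [191. 136.  94.]
25 46 x [-23.233  20.423] y [-35.856 -31.661   4.208] rgb [196. 152. 101.]
30 17 x [-21.864  22.14 ] y [-32.091 -29.159 -21.507] rgb [178. 138.  90.]
35 10 x [-19.991  24.261] y [4.269 4.491 4.715] rgb [140.  45.  39.]
40 2 x [-17.444  -9.943] y [4.191 4.204 4.217] rgb [140.  46.  39.]
```

Call:
{"fn": "drive_tool", "kwargs": {"targets": [0,0,0,0,0,0,0.6,0,0,0,0,0,0,0.6,0,0,0,0,0,0,0.6,0,0,0,0,0,0,0.6]}}

```text
t: 7.95
tcp_pos: [644.3, -169.4, 90.3]
tool_rot: [0.631, 0.681, 0.273, 0.252]
contact_force: [0.4, 0.8, 0.1]
gripper_width: 36.6
```

```bash
python3 d2.py | head -18; python3 -c "
from rig import r
print(r.grip_depth,r.get_state()['gripper_width'])
print([a for a in dir(r) if a[0]!='_']); print(r.get_image('wrist')['T_tool_cam'])"
```

```text
scene
-70 33 x [-10.46    6.561] y [-20.657  28.807  30.872] rgb [151. 149. 135.]
-65 39 x [-10.34    6.885] y [-20.732  28.04   30.587] rgb [152. 150. 136.]
-60 37 x [-9.973  6.4  ] y [-21.662  28.674  30.696] rgb [157. 155. 141.]
-55 39 x [-10.279   6.756] y [-23.571  27.079  30.606] rgb [146. 143. 129.]
-50 34 x [-10.203   6.902] y [-27.248  28.383  30.421] rgb [164. 161. 145.]
-45 34 x [-10.429   6.195] y [-22.307  29.015  31.052] rgb [152. 150. 136.]
-40 36 x [-10.112   6.966] y [-22.468  28.151  30.208] rgb [154. 151. 137.]
-35 31 x [-10.221   6.53 ] y [-21.165  27.833  30.038] rgb [144. 143. 130.]
-30 21 x [-10.039   3.132] y [-21.759 -17.248  26.615] rgb [111. 108.  98.]
-25 14 x [-12.983   6.587] y [-21.531  -8.281  21.755] rgb [137. 119. 101.]
-20 44 x [-23.059  23.755] y [-1.824  2.939  6.068] rgb [191. 188. 166.]
-15 35 x [-22.235  22.673] y [1.816 4.216 6.252] rgb [161. 157. 134.]
-10 1 x [7.598 7.598] y [1.784 1.784 1.784] rgb [169. 147. 108.]
10 2 x [-22.109 -19.417] y [-37.509 -37.501 -37.493] rgb [142. 116.  90.]
15 60 x [-21.992  22.344] y [-38.97    2.249   5.503] rgb [169.  62.  41.]
20 102 x [-22.736  20.938] y [-39.211 -33.616   5.647] rgb [191. 108.  69.]
25 122 x [-22.847  22.882] y [-37.074 -31.264   5.281] rgb [198. 122.  76.]
18.8 37.27085659967935
['PlanningError', 'get_image', 'get_state', 'grip_depth', 'hand_in', 'masks_of', 'spot_point']
[[ 5.13388334e-04 -9.65326637e-01 -2.61044480e-01  7.63657897e+01]
 [ 9.99999154e-01  1.83700006e-04  1.28735682e-03 -5.44606300e-01]
 [-1.19476596e-03 -2.61044920e-01  9.65325915e-01 -2.03725816e+02]
 [ 0.00000000e+00  0.00000000e+00  0.00000000e+00  1.00000000e+00]]
```

```bash
cat > d3.py <<'E'
from go import *
for n in ['scene','side','wrist']:
    im=cam(n); C=cloud(im); s=r.get_state(); A=R.from_quat(s['tool_rot']).as_matrix()
    L=(C-s['tcp_pos'])@A
    m=(np.abs(L[...,0])<16)&(np.abs(np.abs(L[...,1])-25)<9)&(L[...,2]>-75)&(L[...,2]<-5)
    P=L[m]; print(n,len(P),'z pct',np.percentile(P[:,2],[50,90,97,99,100]),'x',np.percentile(P[:,0],[2,50,98]),'|y|',np.percentile(P[:,1],[2,50,98]))
    for z in range(-42,-8,3): print(z,(np.abs(P[:,2]-z)<1.5).sum(),end='; ')
    print()
E
python3 d3.py
```

```text
scene 343 z pct [-51.578 -32.443 -27.539 -25.474 -24.246] x [-10.539  -4.694   7.722] |y| [-27.969  28.289  31.712]
-42 19; -39 21; -36 23; -33 16; -30 15; -27 13; -24 4; -21 0; -18 0; -15 0; -12 0; -9 0; 
side 190 z pct [-53.439 -33.488 -30.047 -28.503 -24.863] x [-12.75   -9.721   6.068] |y| [-30.658 -18.979  30.38 ]
-42 9; -39 13; -36 11; -33 13; -30 8; -27 0; -24 2; -21 0; -18 0; -15 0; -12 0; -9 0; 
wrist 2154 z pct [-56.262 -34.37  -28.807 -26.548 -24.012] x [-6.255  9.772 10.504] |y| [-30.485  18.153  29.569]
-42 123; -39 97; -36 109; -33 79; -30 85; -27 46; -24 8; -21 0; -18 0; -15 0; -12 0; -9 0;
```

All three cameras agree that the real fingertips end about 27 mm short of the reported TCP, so I'll use that offset from here on. The bar is still in place, so I'll advance by that amount and grip.

Call:
{"fn": "drive_tool", "kwargs": {"targets": [0,0.1,1.4,0,0,0,0.6,0,0.1,1.3,0,0,0,0.6,0,0,0,0,0,0,1,0,0,0,0,0,0,1,0,0,0,0,0,0,1,0,0,0,0,0,0,1], "force": 20}}

```text
t: 9.0
tcp_pos: [664.1, -168.0, 72.3]
tool_rot: [0.631, 0.681, 0.273, 0.252]
contact_force: [-2.0, 0.0, 0.1]
gripper_width: 9.3
```

```bash
sed -i 's/-19\*Rm/-46*Rm/' c4.py; python3 c4.py
```

```text
g [ 632.498 -170.425  105.585] F [-2.025  0.025  0.126] w 9.262792545258947 t 9.0
angle -0.747565326125752 rad 92.16003524301206 toolangle -0.7613653816748457 [[-0.076  0.722  0.688]
 [ 0.997  0.055  0.053]
 [ 0.001  0.69  -0.724]]
```

Call:
{"fn": "drive_tool", "kwargs": {"targets": [0,0.33,0.012,0.0755,0,0,1,0,0.33,0.012,0.0755,0,0,1,0,0.33,0.012,0.0755,0,0,1,0,0.33,0.012,0.0755,0,0,1,0,0.33,0.012,0.0755,0,0,1]}}

```text
t: 9.62
tcp_pos: [676.9, -166.7, 80.4]
tool_rot: [0.668, 0.72, 0.139, 0.127]
contact_force: [-1.8, 0.9, -3.5]
gripper_width: 9.1
```

```bash
python3 c4.py
```

```text
g [ 659.935 -168.05   123.126] F [-1.84   0.883 -3.497] w 9.131185616518646 t 9.625
angle -0.39126963420418875 rad 92.08533614843452 toolangle -0.3788252263338723 [[-0.076  0.926  0.369]
 [ 0.997  0.07   0.03 ]
 [ 0.002  0.37  -0.929]]
```

Call:
{"fn": "drive_tool", "kwargs": {"targets": [0,0.33,0.012,0.0755,0,0,1,0,0.33,0.012,0.0755,0,0,1,0,0.33,0.012,0.0755,0,0,1,0,0.33,0.012,0.0755,0,0,1,0,0.33,0.012,0.0755,0,0,1,0,0,0,0,0,0,1,0,0,0,0,0,0,1]}}

```text
t: 10.5
tcp_pos: [694.4, -165.4, 84.3]
tool_rot: [0.68, 0.733, 0.004, 0.003]
contact_force: [1.8, 1.2, 0.1]
gripper_width: 9.2
```

```bash
python3 c4.py
cat > e.py <<'E'
from go import *
hx=np.array([.997,.077,0])
for n in ['scene','side']:
    im=cam(n); C=cloud(im)
    b={t:[tw(im,d['at']) for d in r.spot_point(t,n) if d['conf']>.5] for t in ['cover_bar','cover_hinge']}; print(n,b)
    c=im['color'].astype(int); G=(C[...,0]>640)&(C[...,0]<760)&(C[...,1]>-290)&(C[...,1]<-50)
    red=cv2.erode(((c[...,0]>70)&(c[...,1]<60)&(c[...,2]<60)&(c[...,0]>2.2*c[...,1])&G).astype(np.uint8),np.ones((3,3)))>0
    P=C[red];P=P[(P[:,2]>50)]
    if len(P)>20:
        mu=np.median(P,0); w=np.linalg.svd(P-P.mean(0)); nv=w[2][2]; nv*=np.sign(nv@hx)
        print(len(P),P.mean(0),nv,'angle',-np.arctan2(nv[2],nv@hx),w[1])
    save(im,'e_%s.png'%n,[160,180,320,330] if n=='scene' else [270,150,430,300],4)
E
python3 e.py
```

```text
g [ 694.026 -165.46   130.318] F [1.755 1.235 0.139] w 9.17646564889257 t 10.5
angle -0.010063050694206618 rad 92.32270742165004 toolangle -0.008698537203766002 [[-0.076  0.997  0.009]
 [ 0.997  0.076  0.002]
 [ 0.001  0.009 -1.   ]]
scene {'cover_bar': [array([ 694.652, -168.958,  126.278])], 'cover_hinge': [array([ 697.343, -166.934,   38.52 ])]}
231 [ 699.861 -196.262   83.46 ] [0.994 0.075 0.081] angle -0.08084996406267975 [805.431 158.368  17.67 ]
side {'cover_bar': [array([ 695.308, -167.558,  131.498])], 'cover_hinge': [array([ 691.96 , -166.03 ,   38.936])]}
658 [ 690.987 -179.46    74.161] [0.997 0.075 0.027] angle -0.027008696384703858 [1308.082  319.237   27.829]
```

Call:
{"fn": "drive_tool", "kwargs": {"targets": [0,0.1,0,0,0,0,1,0,0,0,0,0,0,1,0,0,0,0,0,0,0.75,0,0,0,0,0,0,0.75,0,0,-3,0,0,0,0.75,0,0,-4,0,0,0,0.75,0,0,-5,0,0,0,0.6,0,-5,-2,0,0,0,0.4,0,-5,0,0,0,0,0.4]}}

```text
t: 11.92
tcp_pos: [595.0, -174.4, 226.5]
tool_rot: [0.68, 0.734, 0.003, 0.005]
contact_force: [0.2, -0.4, -0.5]
gripper_width: 50.0
```

```bash
python3 e.py
cat > f.py <<'E'
from go import *
im=cam('wrist'); C=cloud(im); save(im,'f_wrist.png')
for t in ['plate','plate_label','plate_tail','cover_bar','cover_hinge']: print(t,[(round(d['conf'],2),tw(im,d['at'])) for d in r.spot_point(t,'wrist')])
for d in r.masks_of('plate','wrist')[:2]:
    P=C[d['region']];P=P[(P[:,2]>50)&(P[:,2]<64)]
    if len(P)<50: continue
    q=P[:,:2].astype(np.float32);c_,wh,a=cv2.minAreaRect(q);b=cv2.boxPoints((c_,wh,a));e=max([b[1]-b[0],b[2]-b[1]],key=np.linalg.norm)
    print('rect',d['conf'],np.array(c_),wh,np.degrees(np.arctan2(e[1],e[0])),np.median(P[:,2]))
E
python3 f.py; python3 c4.py
```

```text
scene {'cover_bar': [array([ 614.169, -203.079,   51.272]), array([ 697.77 , -167.761,  127.92 ])], 'cover_hinge': [array([ 694.073, -163.524,   39.997])]}
367 [ 698.452 -176.195   84.155] [0.994 0.072 0.084] angle -0.08379231895766327 [1042.226  193.805   23.246]
side {'cover_bar': [array([ 696.791, -168.652,  129.74 ])], 'cover_hinge': [array([ 693.446, -168.373,   34.341])]}
668 [ 691.172 -179.113   75.108] [0.997 0.075 0.018] angle -0.017614251742635843 [1316.759  322.974   29.624]
plate [(0.97, array([ 589.223, -154.791,   47.262]))]
plate_label [(0.66, array([ 565.352, -126.887,   54.793]))]
plate_tail [(0.63, array([ 611.118, -201.429,   51.241]))]
cover_bar [(0.69, array([ 691.632, -166.762,  127.478]))]
cover_hinge [(0.74, array([ 698.451, -167.898,   35.676]))]
rect 0.79 [ 586.636 -158.05 ] (37.42382049560547, 100.35801696777344) -58.060307 55.4808611322521
g [ 594.647 -173.362  269.458] F [-0.155 -0.418 -0.26 ] w 56.45465409555868 t 12.575
angle -0.410073175149813 rad 252.3830410411823 toolangle -0.0062351735671246945 [[-0.076  0.997  0.006]
 [ 0.997  0.076  0.001]
 [ 0.001  0.006 -1.   ]]
```

View pics/e_side.png

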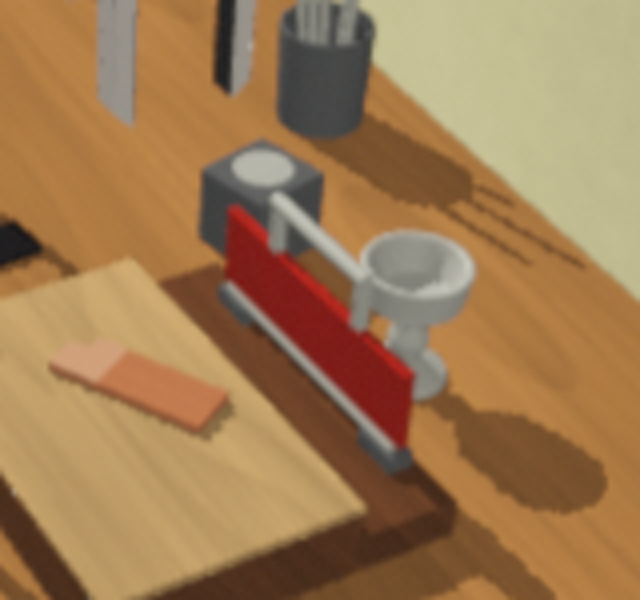

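```bash
cat > g.py <<'E'
from go import *
np.set_printoptions(precision=0,suppress=True)
for n in ['scene','side']:
    im=cam(n); C=cloud(im); s=r.get_state(); A=R.from_quat(s['tool_rot']).as_matrix()
    L=(C-s['tcp_pos'])@A
    for z in range(-175,-55,8):
        m=(np.abs(L[...,2]-z)<4)&(np.abs(L[...,0])<70)&(np.abs(L[...,1])<110); P=L[m]
        if len(P)>3: print(n,z,len(P),'x',P[:,0].min(),P[:,0].max(),'y',P[:,1].min(),P[:,1].max())
np.set_printoptions(precision=3,suppress=True)
x=np.array([-.536,.844,0]); c=np.array([586,-159,0])
go([*(c-20*x)[:2],110],[0,0,-1],[.844,.536,0])
E
python3 g.py
```

```text
scene -175 58 x -22.550334935319206 22.547134743487486 y 0.8195646005273913 17.299283998664063
scene -167 1400 x -34.99678835864231 33.801440191486726 y -77.78005637243425 88.84470539964056
scene -159 442 x -35.45714151243241 33.11413977906552 y -83.44772052671085 88.60001517411582
scene -151 159 x -34.72735798546171 34.46708343679733 y -86.11759772181574 87.97488409328434
scene -143 634 x -34.447662886380414 33.078484724195505 y -86.530817455884 86.29804942478587
scene -135 240 x -34.56402800760509 -19.068312738964497 y -79.52068469678056 80.3625099053507
scene -127 113 x -34.54946131478568 32.46540691369256 y -79.72515637645841 81.07187863241808
scene -119 15 x -33.533230293876244 31.858761026412168 y -74.05397144345808 79.87769885352265
scene -103 11 x -10.715713788150747 -7.95803884809905 y -40.99497335676635 -30.732404992625177
scene -95 5 x -8.734218118585222 -5.485569758089581 y -30.77907520095221 -29.043489291995296
scene -87 4 x -7.484706785959836 -4.062563421545839 y -30.005900304543744 -28.960083773077628
scene -71 5 x -2.25430288161629 0.5624180216058741 y -29.99764868978
[... 999 characters left out ...]
271731655 y -42.49030227712472 37.81560534196258
side -95 73 x -12.465277967339539 8.883702916212593 y -42.91779700646584 39.37653289640718
side -87 78 x -13.171900757494273 9.509911203281657 y -42.27794561209349 39.79226868344894
side -79 63 x -12.100997469797123 9.727374483498203 y -42.33043492116836 40.491098921787206
side -71 69 x -12.73777335035151 6.201262201448124 y -42.63718877553451 38.82223475353028
side -63 63 x -13.12833718050705 7.65818041812983 y -42.707009069113745 39.37364113029577
now [ 594.718 -173.289  223.497] w 56.494343474802925 F [ 0.68  -0.725  0.048] t 12.675
shift first, cm [-0.285  0.109 11.35 ] turn [ 0.006  0.001 -0.49 ] shift if after turn [-0.326  0.03  11.35 ]
```

Call:
{"fn": "drive_tool", "kwargs": {"targets": [-0.3,0.1,2,0.006,0,-0.1225,0.25,0,0,2,0,0,-0.1225,0.25,0,0,2,0,0,-0.1225,0.25,0,0,2,0,0,-0.1225,0.25,0,0,3.3,0,0,0,0.25,0,0,0,0,0,0,0.25]}}

```text
t: 13.42
tcp_pos: [593.9, -175.1, 107.7]
tool_rot: [0.482, 0.876, 0.0, -0.003]
contact_force: [-0.2, 0.9, 0.2]
gripper_width: 70.5
```

```bash
cat > f2.py <<'E'
from go import *
exec(open('f.py').read().split('\n',1)[1].replace('f_wrist','f2_wrist'))
s=r.get_state();A=R.from_quat(s['tool_rot']).as_matrix()
L=(C-s['tcp_pos'])@A
for sg in (-1,1):
    m=(np.abs(L[...,0])<16)&(np.abs(sg*L[...,1]-42)<14)&(L[...,2]>-75)&(L[...,2]<-15); P=L[m]
    print('finger',sg,len(P),'zmax',np.percentile(P[:,2],[97,100]),'y',np.percentile(P[:,1],[2,98]),'x',np.percentile(P[:,0],[2,98]))
x=np.array([-.536,.844,0]); c=np.array([586,-159,0])
go([*(c-20*x)[:2],27],[0,0,-1],[.844,.536,0])
E
python3 f2.py
```

```text
plate [(0.81, array([ 588.386, -157.512,   48.905]))]
plate_label [(0.59, array([ 562.917, -127.698,   53.297])), (0.29, array([ 589.438, -155.812,   48.671]))]
plate_tail [(0.58, array([ 610.408, -198.094,   52.346]))]
cover_bar []
cover_hinge [(0.72, array([ 698.856, -165.397,   40.093]))]
rect 0.57 [ 586.135 -157.738] (36.11825180053711, 99.831787109375) -57.09275 55.507732533820786
finger -1 1544 zmax [-24.141 -20.014] y [-47.926 -36.296] x [-4.584 12.624]
finger 1 1558 zmax [-24.289 -19.022] y [33.82  45.568] x [-4.515 12.66 ]
now [ 596.702 -176.55   112.081] w 70.76607776563827 F [-0.146  0.229  0.279] t 13.775
shift first, cm [0.07  0.022 8.508] turn [0.002 0.002 0.   ] shift if after turn [0.056 0.037 8.508]
```

View pics/f2_wrist.png

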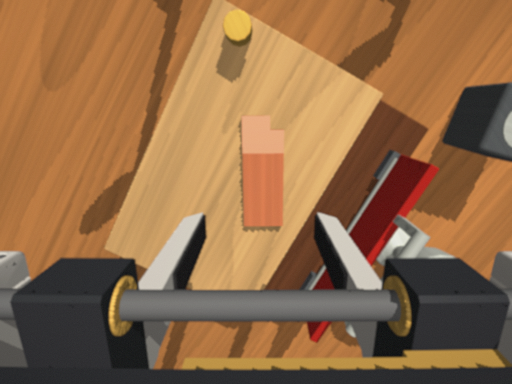

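```bash
cat > g2.py <<'E'
from go import *
im=r.get_image('wrist'); im['T']=np.array(im['T_tool_cam']); C=cloud(im)   # tool frame
d=r.masks_of('plate','wrist')[0]; m=cv2.erode(d['region'].astype(np.uint8),np.ones((3,3)))>0
P=C[d['region']&(np.abs(C[...,2]-np.nanmedian(C[m][:,2]))<4)]
c_,wh,a=cv2.minAreaRect(P[:,:2].astype(np.float32)); b=cv2.boxPoints((c_,wh,a));e=max([b[1]-b[0],b[2]-b[1]],key=np.linalg.norm)
print('plate tool: c',np.array(c_),wh,'axis',e/np.linalg.norm(e),'top z',np.nanmedian(C[m][:,2]))
w=(np.abs(C[...,0])<60)&(np.abs(C[...,1])<70)&(C[...,2]>P[:,2].mean()+3)&(C[...,2]<P[:,2].mean()+12); print('wood z',np.median(C[w][:,2]),w.sum())
for sg in (-1,1):
    q=(np.abs(C[...,0])<16)&(np.abs(sg*C[...,1]-42)<14)&(C[...,2]>-90)&(C[...,2]<-10)
    h,ed=np.histogram(C[q][:,2],np.arange(-50,-8,2)); print(sg,list(zip(ed[:-1].astype(int),h)))
S=[]
for i in range(6): S.append(r.get_state()['tcp_pos']); r.get_image('side')
print('tcp noise',np.mean(S,0),np.std(S,0))
E
python3 g2.py
```

```text
plate tool: c [21.403  1.047] (36.05325698852539, 99.33739471435547) axis [ 1.    -0.007] top z 56.530129075843945
wood z 62.620422267711405 12004
-1 [(np.int64(-50), np.int64(54)), (np.int64(-48), np.int64(53)), (np.int64(-46), np.int64(46)), (np.int64(-44), np.int64(45)), (np.int64(-42), np.int64(48)), (np.int64(-40), np.int64(42)), (np.int64(-38), np.int64(43)), (np.int64(-36), np.int64(44)), (np.int64(-34), np.int64(40)), (np.int64(-32), np.int64(35)), (np.int64(-30), np.int64(29)), (np.int64(-28), np.int64(21)), (np.int64(-26), np.int64(18)), (np.int64(-24), np.int64(1)), (np.int64(-22), np.int64(0)), (np.int64(-20), np.int64(0)), (np.int64(-18), np.int64(0)), (np.int64(-16), np.int64(0)), (np.int64(-14), np.int64(0)), (np.int64(-12), np.int64(0))]
1 [(np.int64(-50), np.int64(52)), (np.int64(-48), np.int64(50)), (np.int64(-46), np.int64(48)), (np.int64(-44), np.int64(44)), (np.int64(-42), np.int64(51)), (np.int64(-40), np.int64(40)), (np.int64(-38), np.int64(44)), (np.int64(-36), np.int64(38)), (np.int64(-34), np.int64(38)), (np.int64(-32), np.int64(37)), (np.int64(-30), np.int64(27)), (np.int64(-28), np.int64(30)), (np.int64(-26), np.int64(15)), (np.int64(-24), np.int64(0)), (np.int64(-22), np.int64(0)), (np.int64(-20), np.int64(0)), (np.int64(-18), np.int64(0)), (np.int64(-16), np.int64(0)), (np.int64(-14), np.int64(0)), (np.int64(-12), np.int64(0))]
tcp noise [ 596.079 -176.258  111.014] [0.152 0.065 0.275]
```

Call:
{"fn": "drive_tool", "kwargs": {"targets": [-0.3,0.1,2,0,0,0,0.25,0,0,2.2,0,0,0,0.25,0,0,2,0,0,0,0.25,0,0,1.5,0,0,0,0.25,0,0,0.5,0,0,0,0.25,0,0,0,0,0,0,0.25]}}

```text
t: 14.92
tcp_pos: [598.5, -178.2, 28.5]
tool_rot: [0.482, 0.876, 0.0, -0.0]
contact_force: [0.1, 0.0, 0.3]
gripper_width: 70.4
```

Call:
{"fn": "drive_tool", "kwargs": {"targets": [0,0,0.1,0,0,0,0.25,0,0,0,0,0,0,0.25]}}

```text
t: 15.18
tcp_pos: [598.9, -178.3, 28.3]
tool_rot: [0.482, 0.876, 0.0, 0.001]
contact_force: [0.0, 0.8, 0.4]
gripper_width: 70.4
```

Call:
{"fn": "drive_tool", "kwargs": {"targets": [0,0,0.1,0,0,0,0.25,0,0,0,0,0,0,0.25]}}

```text
t: 15.42
tcp_pos: [598.4, -178.1, 26.7]
tool_rot: [0.482, 0.876, 0.0, 0.0]
contact_force: [-0.1, -0.4, -0.3]
gripper_width: 70.4
```

Call:
{"fn": "drive_tool", "kwargs": {"targets": [0,0,0.05,0,0,0,0.25,0,0,0.05,0,0,0,0.25,0,0,0,0,0,0,0.25]}}

```text
t: 15.8
tcp_pos: [598.4, -178.1, 25.6]
tool_rot: [0.482, 0.876, 0.0, -0.0]
contact_force: [0.4, -0.1, -0.5]
gripper_width: 70.5
```

Call:
{"fn": "drive_tool", "kwargs": {"targets": [0,0,0,0,0,0,0.7,0,0,0,0,0,0,0.7,0,0,0,0,0,0,0.7,0,0,0,0,0,0,0.7,0,0,0,0,0,0,0.7], "force": 35}}

```text
t: 16.42
tcp_pos: [598.4, -178.1, 25.6]
tool_rot: [0.482, 0.876, 0.0, 0.0]
contact_force: [-0.4, -0.4, 0.0]
gripper_width: 35.0
```

Call:
{"fn": "drive_tool", "kwargs": {"targets": [0,0,-0.5,0,0,0,0.9,0,0,-2,0,0,0,0.9,0,0,-4,0,0,0,0.9,0,0,-5,0,0,0,0.9,0,0,-5,0,0,0,0.9,0,0,-5,0,0,0,0.9,0,0,-4,0,0,0,0.9,0,0,0,0,0,0,0.9]}}

```text
t: 17.42
tcp_pos: [600.1, -179.1, 286.4]
tool_rot: [0.481, 0.876, 0.0, 0.005]
contact_force: [0.3, -0.0, -1.5]
gripper_width: 35.5
```

```bash
cat > p.py <<'E'
from go import *
import sys
def plate():  # plate pose in tool frame from wrist cloud
    im=r.get_image('wrist'); im['T']=np.array(im['T_tool_cam']); C=cloud(im)
    m=np.zeros((384,512),bool)
    for d in r.masks_of('plate','wrist'):
        if d['conf']>.4: m|=d['region']
    m&=(C[...,2]>-60)&(C[...,2]<10)
    P=C[m]; mu=np.median(P,0); P=P[np.linalg.norm(P-mu,axis=1)<70]
    k=P.mean(0)
    for _ in range(3):
        nv=np.linalg.svd(P-k)[2][2]; nv*=-np.sign(nv[2]); P=P[np.abs((P-k)@nv)<2.5]; k=P.mean(0)
    c_,wh,a=cv2.minAreaRect(P[:,:2].astype(np.float32)); b=cv2.boxPoints((c_,wh,a));e=max([b[1]-b[0],b[2]-b[1]],key=np.linalg.norm)
    print('n',len(P),'rect',np.array(c_),wh,'axis',e/np.linalg.norm(e)*np.sign(e[0]),'normal',nv,'z',k[2],'xmax',np.percentile(P[:,0],99.5))
    print('label',[(round(d['conf'],2),(im['T'][:3,:3]@d['at']+im['T'][:3,3])) for d in r.spot_point('plate_label','wrist')])
    return im
if __name__=='__main__':
    im=plate(); save(im,sys.argv[1]); go([0,0,0],[0,0,-1],[.844,.536,0])
E
python3 p.py p1.png
```

```text
n 8685 rect [23.178  0.169] (100.32726287841797, 36.12778091430664) axis [1.    0.001] normal [ 0.005 -0.    -1.   ] z -29.70430704328886 xmax 72.76959173797385
label [(0.83, array([ 59.64 ,  -2.058, -30.592])), (0.34, array([143.562, -22.046, 239.745]))]
now [ 597.344 -177.813  278.606] w 34.95753017528156 F [-0.175 -0.087 -1.531] t 17.575
shift first, cm [ 46.956 -40.858  28.043] turn [-0.001 -0.003  0.   ] shift if after turn [ 47.034 -40.893  27.861]
```

View pics/p1.png

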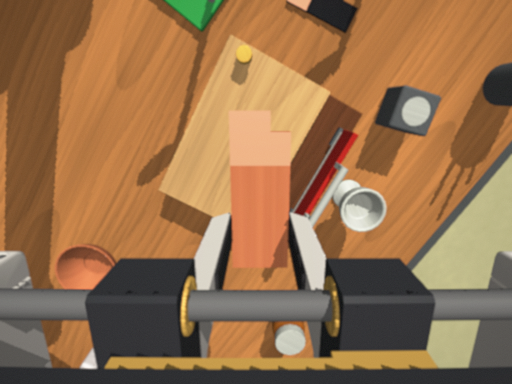

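The plate is level and gripped across its plain half (jaw pads near px y≈230), with the frosted notched end forward at (250,140) and the cover still standing. Next I carry it over and turn it.

Call:
{"fn": "drive_tool", "kwargs": {"targets": [2,0.3,0,0,0,0,0.9,4,0.6,0,0,0,0,0.9,4.5,0.6,0,0,0,0,0.9,4.5,0.6,0,0,0,0,0.9,4.5,0.6,0,0,0,0,0.9,4.5,0.6,0,0,0,0,0.9,4.5,0.6,0,0,0,0,0.9,4.5,0.6,0,0,0,0,0.9,4.5,0.6,0,0,0,0,0.9,4,0.6,0,0,0,0,0.9,2.5,0.5,0,0,0,0,0.9,1,0,0,0,0,0,0.9], "force": 40}}

```text
t: 19.08
tcp_pos: [407.3, 235.9, 279.4]
tool_rot: [0.48, 0.877, -0.001, -0.001]
contact_force: [0.4, 0.1, -2.0]
gripper_width: 35.0
```

Call:
{"fn": "drive_tool", "kwargs": {"targets": [0,0,0,0,0,0.1,0.9,0,0,0,0,0,0.18,0.9,0,0,0,0,0,0.18,0.9,0,0,0,0,0,0.18,0.9,0,0,0,0,0,0.18,0.9,0,0,0,0,0,0.18,0.9,0,0,0,0,0,0.18,0.9,0,0,0,0,0,0.18,0.9,0,0,0,0,0,0.18,0.9,0,0,0,0,0,0.18,0.9,0,0,0,0,0,0.18,0.9,0,0,0,0,0,0.18,0.9]}}

```text
t: 20.58
tcp_pos: [408.6, 234.2, 279.8]
tool_rot: [1.0, 0.025, -0.001, 0.0]
contact_force: [0.5, 0.1, -1.5]
gripper_width: 35.2
```

```bash
cat > q.py <<'E'
from p import *
plate()
im=cam('wrist'); C=cloud(im)
hsv=cv2.cvtColor(im['color'],cv2.COLOR_RGB2HSV)
y=(hsv[...,0]>15)&(hsv[...,0]<35)&(hsv[...,1]>110)&(np.abs(C[...,2]-12)<10)&(np.hypot(C[...,0]-465,C[...,1]-232)<40)
print('spot',y.sum(),np.median(C[y],0) if y.any() else '')
for t in ['loupe','loupe_focus']: print(t,[(round(d['conf'],2),tw(im,d['at'])) for d in r.spot_point(t,'wrist')])
go([408.9,235.2,100.3],[0,0,-1],[-.0567,-.9984,0])
E
python3 q.py
```

```text
n 8644 rect [22.857 -0.538] (100.18711853027344, 36.11263656616211) axis [1.    0.001] normal [ 0.002  0.001 -1.   ] z -29.6421675461717 xmax 72.39370130593845
label [(0.76, array([111.831, 190.71 , 271.419])), (0.67, array([ 54.913,  -3.149, -31.726]))]
spot 6 [479.826 236.204  13.338]
loupe [(0.97, array([399.552, -24.134,  -2.156])), (0.86, array([542.971, 225.943,  -1.901]))]
loupe_focus [(0.86, array([462.713, 231.486, 129.468]))]
now [409.089 234.62  280.467] w 35.065812603249206 F [ 0.555 -0.201 -2.279] t 20.875
shift first, cm [-0.011 -0.051 18.017] turn [-0.     0.     0.115] shift if after turn [-0.022 -0.057 18.017]
```

Call:
{"fn": "drive_tool", "kwargs": {"targets": [0,0,0,0,0,0.115,0.9,0,0,3,0,0,0,0.9,0,0,4,0,0,0,0.9,0,0,4,0,0,0,0.9,0,0,4,0,0,0,0.9,0,0,2,0,0,0,0.9,0,0,1,0,0,0,0.9,0,0,0,0,0,0,0.9]}}

```text
t: 21.88
tcp_pos: [409.3, 234.9, 100.7]
tool_rot: [1.0, -0.029, -0.0, -0.0]
contact_force: [0.1, -0.0, -0.9]
gripper_width: 35.3
```

```bash
cat > v.py <<'E'
from p import *
import sys
plate()
for n in ['scene','side']:
    im=cam(n); C=cloud(im)
    m=np.zeros((384,512),bool)
    for d in r.masks_of('plate',n): m|=d['region']
    m&=(np.abs(C[...,0]-430)<80)&(np.abs(C[...,1]-233)<50)&(C[...,2]>90)&(C[...,2]<150)
    P=C[m]
    if len(P)>30:
        P=P[np.abs(P[:,2]-np.median(P[:,2]))<4]
        c_,wh,a=cv2.minAreaRect(P[:,:2].astype(np.float32));b=cv2.boxPoints((c_,wh,a));e=max([b[1]-b[0],b[2]-b[1]],key=np.linalg.norm); e=e/np.linalg.norm(e)*np.sign(e[0])
        t=P[:,:2]@e; end=np.percentile(t,99.5); s=P[:,:2]@np.array([-e[1],e[0]])
        print(n,len(P),'rect',np.array(c_),wh,'yaw',np.degrees(np.arctan2(e[1],e[0])),'top z',np.median(P[:,2]),'label c by end',(end-16)*e+(s.min()+s.max())/2*np.array([-e[1],e[0]]))
    for t in ['plate_label','loupe_focus','loupe']: print(n,t,[(round(d['conf'],2),tw(im,d['at'])) for d in r.spot_point(t,n)][:3])
    if len(sys.argv)>1: save(im,sys.argv[1]+n+'.png',[180,60,340,210] if n=='scene' else [160,80,320,230],4)
S=[]
for i in range(6): S.append(r.get_state()['tcp_pos']); r.get_image('side')
print('tcp avg',np.mean(S,0)); go([408.9,235.2,100.3],[0,0,-1],[-.0567,-.9984,0])
E
python3 v.py v1
```

```text
n 8644 rect [22.904 -0.543] (99.97972106933594, 36.031982421875) axis [1.    0.001] normal [ 0.003  0.    -1.   ] z -29.62268011645698 xmax 72.33833237776197
label [(0.91, array([130.299, 176.039,  96.858])), (0.81, array([ 53.731,  -0.347, -29.442]))]
scene 363 rect [436.157 232.237] (39.192626953125, 96.742919921875) yaw -3.939994 top z 130.60449476857173 label c by end [467.919 230.049]
scene plate_label [(0.82, array([463.324, 236.364, 132.138])), (0.44, array([435.111, 234.277, 128.629]))]
scene loupe_focus [(0.96, array([466.183, 235.608, 132.387])), (0.6, array([320.75 , -22.62 , 131.827]))]
scene loupe [(0.7, array([391.303, -26.731,  -3.566])), (0.65, array([545.16 , 225.339,  -0.533]))]
side 166 rect [432.223 229.944] (96.8990707397461, 40.30735397338867) yaw 0.08614608 top z 131.05473138775625 label c by end [464.248 229.992]
side plate_label [(0.73, array([465.987, 235.193, 130.106])), (0.67, array([524.987,  46.958,   2.066])), (0.28, array([539.016, 224.676,  -1.23 ]))]
side loupe_focus []
side loupe [(0.85, array([396.091, -24.948,   0.704])), (0.78, array([540.508, 228.226,  -0.297]))]
tcp avg [409.36  234.899 100.784]
now [409.36  234.917 100.78 ] w 35.08046594637093 F [-0.172  0.277 -1.283] t 22.825
shift first, cm [-0.048 -0.026  0.048] turn [-0.001 -0.    -0.001] shift if after turn [-0.048 -0.026  0.048]
```

View pics/v1scene.png

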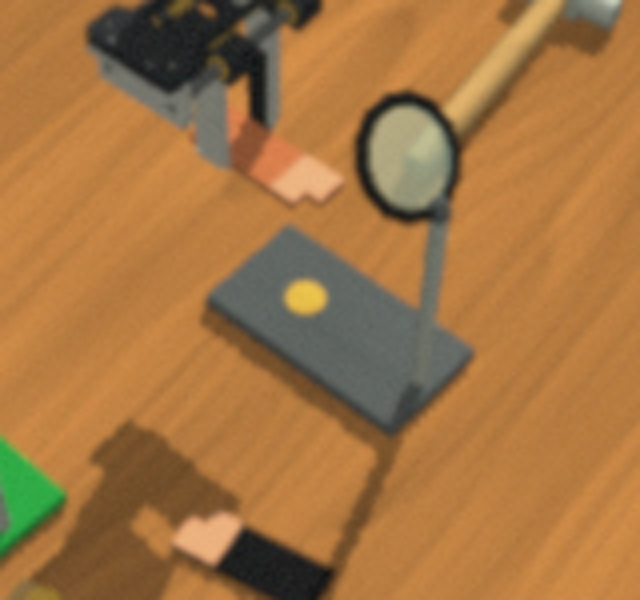

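View pics/v1side.png

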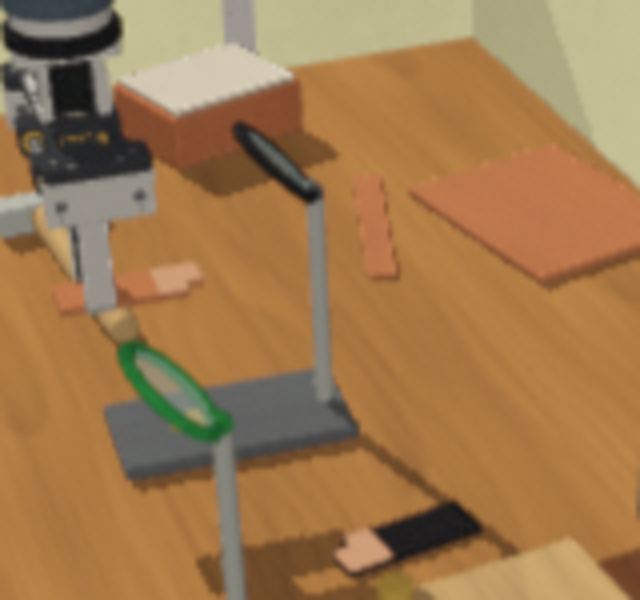

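Call:
{"fn": "drive_tool", "kwargs": {"targets": [0,0,0.05,0,0,0,0.9,0,0,0,0,0,0,0.9,0,0,0,0,0,0,0.9,0,0,0,0,0,0,0.9]}}

```text
t: 23.32
tcp_pos: [409.4, 234.9, 100.3]
tool_rot: [1.0, -0.029, 0.0, -0.0]
contact_force: [-0.6, 0.3, -1.3]
gripper_width: 35.2
```

```bash
cat > z.py <<'E'
from p import *
plate()
for n in ['scene','side']:
    im=cam(n)
    for t in ['goblet','weight','doming','cover_bar','cover_hinge']: print(n,t,[(round(d['conf'],2),tw(im,d['at'])) for d in r.spot_point(t,n)][:2])
s=r.get_state(); print(s['tcp_pos'],s['tool_rot'],s['gripper_width'],s['t'],np.abs(s['joint_velocities']).max()); print(r.hand_in())
E
python3 z.py
```

```text
n 8761 rect [22.742 -0.549] (36.15692138671875, 100.32311248779297) axis [ 1. -0.] normal [ 0.003 -0.001 -1.   ] z -29.625006807059627 xmax 72.33677658411906
label [(0.86, array([128.004, 178.739,  92.304])), (0.68, array([ 54.19 ,  -2.347, -28.075]))]
scene goblet [(0.9, array([ 769.248, -155.254,   -3.224])), (0.21, array([435.736, 230.529, 125.044]))]
scene weight [(0.58, array([506.346, -72.112,  50.47 ]))]
scene doming [(0.77, array([750.727,  -0.992,  -0.942])), (0.39, array([ 770.711, -157.146,   -2.307]))]
scene cover_bar [(0.9, array([ 692.423, -168.856,  128.165])), (0.7, array([386.509, 235.663, 132.171]))]
scene cover_hinge [(0.62, array([ 696.323, -167.087,   39.046])), (0.16, array([ 691.431, -165.938,  128.136]))]
side goblet [(0.63, array([ 766.214, -159.043,   -1.849]))]
side weight []
side doming [(0.97, array([750.337,  -2.091,   2.167])), (0.17, array([461.561, 232.937, 128.191]))]
side cover_bar [(0.92, array([ 695.548, -166.68 ,  128.147]))]
side cover_hinge [(0.93, array([ 693.066, -166.444,   35.186]))]
[409.381 234.909 100.309] [ 1.    -0.029  0.    -0.   ] 35.225838952484736 24.075 0.0028127720686893084
the job is handed in; nothing more can be done
None
```

The red cover is standing upright, and I handed the job in at about 24 s with the arm still holding the copper plate at the loupe's reading point.

- **Plate:** it is held by its plain half, level and label up. The arm's own readings put the label's centre at about (466, 232, 130), on my estimate of the reading point, (466, 232, 130). The two bench cameras scatter around that by 3–4 mm. The notched end points at the pillar: plate yaw is −3.3° and the foot's axis −3.25°.
- **Cover:** my last checks of bar against hinge put it within about 0.04 rad of upright.
- **Bystanders:** the goblet and the doming block are where they started in both views. The weight has not moved in the scene view, but the network did not find it in the last side view.

Some checks failed or disagreed:

- **First grip on the bar:** it closed on nothing. All three cameras showed the real fingertips end about 25–27 mm short of the reported TCP, so I corrected for that and the second grip held.
- **Cover panel fits:** these gave a slight forward lean, −0.02 rad from the side camera and −0.08 from the scene camera. The scene fit used few points, and the arm's motion and the bar position suggest about 0.
- **Plate yaw in the side camera:** a coarse fit gave 0°, against −3.9° in the scene camera and −3.3° from the arm's own pose.

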